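# Set the test rotor to its zero mark

## Robot

A 7-joint arm with a two-finger parallel gripper is mounted at the origin on the work surface. World frame = base frame: x ahead of the robot, y to its left, z up, the work surface at z = 0. Lengths are in m, angles in rad, forces in N, time in s.
With the tool pointing down it reaches from about 0.4 to 0.85 m from the base axis. Payload 4.5 kg.
Tool frame: the origin (TCP) lies on the centre line of the jaws, within the pads' length; the fingertips stand r.tips_ahead ahead of it and the grasp point (between the pads) is the TCP (r.tips_ahead is the distance from the TCP to the fingertips, in m); z points along the fingers, y is the direction in which the jaws open and shut (so a half turn about z gives the same grasp; the last joint's range is limited). The gripper opens to 88 mm and grips with 3 to 60 N. Pads are 18 mm wide; open, the fingers measure 123 mm over their backs; the gripper's body (75 mm by 187 mm) begins 45 mm behind the grasp point.
Start: joints at [-1.114, 0.689, -0.195, 1.565, 0.157, 0.902, -0.215], TCP at [0.256, 0.57, 0.231] pointing down, gripper open.
Joint ranges: [-3.01, 3.01], [-0.46, 2.08], [-1.47, 1.51], [0.13, 2.56], [-1, 4.14], [0.04, 2.09], [-2.66, 2.66]. Speed limits (rad/s): [2.57, 2.57, 3.14, 3.14, 3.14, 3.14, 3.14].

## Interface

Orientations are given as a unit quaternion [x, y, z, w].
In Python, from plant import r gives the robot as it stands.
- The arm moves only by the shell command python3 -m inch 'ROWS' [FORCE]. ROWS is JSON, a list of rows, each a list of 5 numbers: the shift along the world's x, y, z in units of 25 mm (1.0 is 25 mm), then the turn about the world's z in units of 6 degrees (1.0 is 6 degrees), then the finger opening in mm, from 0 to 88.1. A call has 1 to 5 rows; each row shifts and turns the commanded pose from where the row before left it; what a row does not reach is not made up. A row lasts 1/10 s, in which the tool goes at most 50 mm and 8.59 degrees, less where a joint would pass 70% of its speed; a pose out of reach is approached as far as the arm can. A call is refused whole if a number of a shift passes 1 or a number of a turn 1, either way. A call with a gripper value outside its range is refused whole. The fingers move at their own pace and stop on an object; FORCE is the grip in N (left out, the last holds). Time passes only in rows, so rows that do not move let the fingers close. It gives the time, the measured TCP pose, the force and the opening at its end, in the units of the state.
- r.get_state(): the state, without advancing time (a new reading comes with each control period).
- r.snapshot(name): name is "scene" or "top" or "wrist"; returns a dict with "pixels" (384x512x3 uint8, red, green, blue), "range_z" (384x512 float32, m along the optical axis (not along the pixel's ray), 0 where there is no reading), "K" (3x3 intrinsics, pixels), "position" and "attitude" of the camera in the world. Camera axes: x right, y up, looking along -z (the intrinsics and any distortion apply to the point x, -y, -z); pixel columns grow to the right and rows downward; lengths in m; the calibration is good to about 2 mm. A picture is of the moment at which its call begins.
- r.finish_job(): hands the job in, once; it reports no verdict.
The state is a dict: "clock": time; "q": joint angles; "qd": joint speeds; "joint_torque": joint torques, N m; "tool_pos": TCP position; "eef_rot": TCP orientation; "contact_force": force on the tool from outside, world axes, zero at the start; "moment": the same for the moment, N m; "opening": opening from 0.0 (shut) to 1.0 (fully open).
Only numpy, scipy, OpenCV 4.12 (cv2) and the standard library are available. Lean on these libraries where they do the work, as an engineer would, in place of code of your own. Each camera call takes 0.05 s, during which the arm holds its last target. There are 200 camera calls.

## Task

Lift the blue dust hood off the test rotor and stand it upright in the middle of the green mat, lengthwise along the mat. Then roll the free-spinning black rotor round by its rubber tread, without whirling it fast, until its yellow mark, hidden at first in the housing, stands still at the very top between the two red index marks. Leave the bottle, multimeter, mug and heat sink where they stand.

Things in the scene. Friction and masses are not known exactly. Their poses are not given: they have to be found in the camera images.
- stand: Fixed grey stand. Origin: centre of underside; x along its length, y along the axle. Housing 210 (x) by 100 by 80 mm high; the rotor's lower half is sunk in it. Axle 80 mm above the bench, over the origin. Fixed aluminium guard discs, radius 64 mm, 22 to 28 mm either side of the middle plane, cover the rotor's faces: its tread stands 6 mm proud. A red index mark, 12 mm wide, tops each guard.
- rotor (a joint): Rotor angle about the stand's y, rad; 0 or whole turns = yellow mark at the top; growing = rotor's top moves to the stand's +x. Starts at 1.8 to 4.5. Solid black rubber wheel, radius 70, width 36 mm, about 0.6 kg, top 150 mm above the bench. Turns freely both ways with slight drag (0.008 N m): stays where left, coasts briefly if let go while moving. Grey lines cross the tread every 30 degrees.
- mark (a point): Middle of the yellow mark on the rotor's tread (a stripe 14 mm along the tread, across its whole width), at radius 70 mm from the axle; out of sight at first.
- top_index (a point): Fixed point at the very top of the rotor, between the two red index marks, 150 mm above the bench: where the mark must come to.
- hood_grip (a point): Middle of the dust hood's black handle; x along the hood's length. Handle: bar 100 (x) by 14 (y) by 45 mm high on the hood's top; this point is 107.5 mm above the hood's lower rim. Hood: loose blue open-bottomed box 170 by 90 by 85 mm high, about 0.22 kg. It starts on the stand's housing (rim 80 mm up) over the rotor, 6 mm or more clear all round: lift it straight up over 75 mm to clear.
- mat: Fixed green mat, 250 mm (x) by 180 mm (y), 4 mm thick, flat on the bench on the other side from the stand. Origin: centre of its underside; x along its length.
- bottle_mid (a point): Middle of a standing amber bottle, radius 30 mm, 170 mm high, loose, between the stand and the mat. Bystander.
- meter_mid (a point): Middle of a yellow multimeter lying flat, 75 mm (x) by 150 mm (y) by 34 mm, loose, beyond the stand's far end. Bystander.
- sink_mid (a point): Middle of a finned aluminium heat sink standing at the left of the bench, 110 mm (x) by 76 mm (y) by 60 mm high, loose. Bystander.
- mug_mid (a point): Middle of a white mug, radius 38 mm, 90 mm high, handle at its +y side, loose, beyond the mat's far end. Bystander.
There are look-alikes about, which are no part of the job. Leave any pink look-alike of the part that bears hood_grip alone.

How it is judged:
On the way, in this order (a step that is already met when the one before it is completed fails the run):
1. the hood stands upright in the middle of the mat, in line with it (x of hood_grip in the frame of mat between -0.035 and 0.035 m and y of hood_grip in the frame of mat between -0.035 and 0.035 m and z of hood_grip in the frame of mat below 0.118 m and angle between hood_grip's own z axis and vertical below 0.08 rad and angle between the x axis of hood_grip and the x axis of mat, either way round below 0.25 rad), for 0.3 s.
2. the yellow mark stands still at the top (distance between mark and top_index below 0.008 m and velocity of joint rotor between -0.05 and 0.05 rad/s), for 0.3 s.
At the end, for the whole second after the job is handed in: The hood stands upright on the mat, its middle within 35 mm of the mat's middle along each mat axis and its length within 0.25 rad of the mat's; the rotor is at rest with the middle of its yellow mark within 8 mm of the very top (all of step 1 and all of step 2); the robot touches nothing.
It fails at once if the bottle is moved by more than 25 mm or tipped (distance of bottle_mid from where it was at the start of the episode above 0.025 m or angle between bottle_mid's own z axis and vertical above 0.35 rad).
It fails at once if the multimeter is moved by more than 25 mm or tipped (distance of meter_mid from where it was at the start of the episode above 0.025 m or angle between meter_mid's own z axis and vertical above 0.35 rad).
It fails at once if the mug is moved by more than 25 mm or tipped (distance of mug_mid from where it was at the start of the episode above 0.025 m or angle between mug_mid's own z axis and vertical above 0.35 rad).
It fails at once if the heat sink is moved by more than 25 mm or tipped (distance of sink_mid from where it was at the start of the episode above 0.025 m or angle between sink_mid's own z axis and vertical above 0.35 rad).
It fails at once if the rotor is whirled faster than 8 rad/s (velocity of joint rotor above 8 rad/s or velocity of joint rotor below -8 rad/s).
It also fails if it takes over 67 s, if anything falls off the work surface, if the arm or the gripper's body presses on something with over 40 N, if the wrist force passes 120 N, or if a joint passes its speed limit or range.

## Working session

There is one attempt and no reset: what is moved stays moved. The work goes in short steps, Python scripts to look and compute and a shell command to move; the robot and the scene stay as the last step left them, time stands still between calls to the robot, and variables do not carry over. Pictures are saved under pics/ and viewed, about 8 in all and at most 12, crops included, and the job is handed in when it is done.

```bash
mkdir -p pics; ls
cat > h.py <<'E'
import numpy as np,cv2
from plant import r
def cloud(s):
    v,u=np.mgrid[0:384,0:512]; K=s["K"]; z=s["range_z"]
    p=np.dstack([(u-K[0,2])/K[0,0]*z,-(v-K[1,2])/K[1,1]*z,-z])
    A=np.array(s["attitude"]).astype(float)
    if A.size==4:
        from scipy.spatial.transform import Rotation as R; A=R.from_quat(A).as_matrix()
    return p@A.reshape(3,3).T+np.array(s["position"])
def save(s,n,box=None,k=1):
    im=s["pixels"]
    if box: a,b,c,d=box; im=im[b:d,a:c]
    cv2.imwrite("pics/"+n+".png",cv2.resize(im[:,:,::-1],None,fx=k,fy=k,interpolation=cv2.INTER_CUBIC))
E
python3 - <<'E'
from h import *
st=r.get_state();print(st["clock"],st["tool_pos"],st["eef_rot"],r.tips_ahead)
ims=[]
for n in("scene","top"):
    s=r.snapshot(n);np.savez(n,**s);ims.append(s["pixels"]);print(n,s["position"],np.shape(s["attitude"]))
    P=cloud(s);h=cv2.cvtColor(s["pixels"],cv2.COLOR_RGB2HSV)
    for c,lo,hi in(("blue",(100,100,40),(130,255,255)),("green",(40,80,40),(85,255,255)),("pink",(140,50,80),(175,255,255)),("yellow",(22,120,100),(35,255,255)),("amber",(8,120,60),(20,255,255)),("red",(0,150,100),(6,255,255)),):
        m=cv2.inRange(h,lo,hi);nn,l,stt,ce=cv2.connectedComponentsWithStats(m)
        for i in range(1,nn):
            if stt[i,4]>60:
                q=P[(l==i)&(s["range_z"]>0)]
                print(c,stt[i],np.round(np.median(q,0),3),np.round(q.min(0),3),np.round(q.max(0),3))
cv2.imwrite("pics/a.png",cv2.resize(np.hstack(ims)[:,:,::-1],(800,300),interpolation=cv2.INTER_AREA))
E
```

```text
pics
0.0 [0.25622719 0.5693714  0.22972948] [ 2.09772910e-01  9.77749722e-01 -8.90086707e-04 -1.19725376e-04] 0.019
scene [1.23584448 0.46600472 0.72039836] (4,)
blue [153   0  11  50 191] [-1.288 -1.745 -0.127] [-1.317 -1.774 -0.33 ] [-1.258 -1.711  0.037]
blue [185   0  28   6 121] [-1.773 -1.664 -0.065] [-1.819 -1.78  -0.089] [-1.669 -1.544 -0.04 ]
blue [ 223    0   85   49 2069] [-1.524 -0.913 -0.075] [-1.825 -1.466 -0.212] [-0.909 -0.627  0.155]
blue [ 328    0   46   84 2383] [-1.775 -0.335 -0.247] [-1.814 -0.508 -0.547] [0.077 0.153 0.466]
blue [ 371    0  141   99 5689] [-1.775  0.058 -0.144] [-1.823 -0.165 -0.543] [-0.487  0.607  0.377]
blue [190  42  27  17 332] [-1.773 -1.686 -0.466] [-1.813 -1.782 -0.539] [-1.662 -1.548 -0.39 ]
blue [245  51  44  20 558] [-1.774 -1.047 -0.471] [-1.817 -1.266 -0.544] [-1.265 -0.637 -0.258]
blue [ 124  126   58   59 2213] [ 0.572 -0.215  0.144] [ 0.321 -0.51  -0.002] [ 0.615 -0.175  0.197]
blue [467 190  45   5  87] [0.128 0.612 0.011] [0.089 0.558 0.006] [0.166 0.667 0.014]
green [ 254  207  119   89 4722] [0.547 0.255 0.003] [ 0.4    0.12
[... 617 characters left out ...]
3475 0.08883499 0.92272983] (4,)
blue [ 371  163   75   86 3549] [ 0.516 -0.225  0.165] [ 0.427 -0.311  0.001] [ 0.628 -0.177  0.214]
blue [ 28 339  49  33 136] [0.121 0.619 0.014] [0.08  0.559 0.01 ] [0.164 0.679 0.018]
green [346 132  23  24 338] [ 0.678 -0.158  0.038] [ 0.647 -0.188  0.033] [ 0.708 -0.13   0.043]
green [ 155  141   91  109 6103] [0.54  0.246 0.005] [ 0.399  0.13  -0.002] [0.684 0.365 0.011]
pink [ 288  244   77   77 2339] [ 0.337 -0.068  0.086] [ 0.219 -0.161 -0.003] [0.425 0.018 0.133]
yellow [340 115  62  47 434] [ 0.684 -0.187  0.034] [ 0.633 -0.272 -0.004] [ 0.762 -0.115  0.04 ]
amber [280 199  25  25 303] [0.502 0.021 0.116] [ 0.474 -0.014  0.1  ] [0.53  0.041 0.132]
```

View pics/a.png

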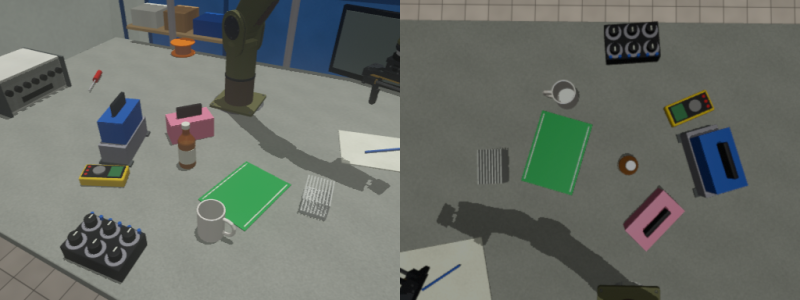

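Run:
```python
from h import *
s=dict(np.load("top.npz"));P=cloud(s);px=s["pixels"];h=cv2.cvtColor(px,cv2.COLOR_RGB2HSV)
save(s,"b",(270,90,470,310),2.7)
def rect(m,n):
    q=P[m].copy(); (c,d,a)=cv2.minAreaRect((q[:,:2]*1000).astype(np.float32)); print(n,m.sum(),np.round(c),np.round(d),round(a,1),"z",np.round(np.median(q[:,2]),3))
v,u=np.mgrid[0:384,0:512]
g=cv2.inRange(h,(40,80,40),(85,255,255))>0
rect(g&(u<250)&(P[...,2]<.012),"mat")
b=cv2.inRange(h,(100,100,40),(130,255,255))>0
rect(b&(u>300)&(P[...,2]>.15)&(P[...,2]<.175),"hoodtop")
box=(u>360)&(u<460)&(v>150)&(v<260)
rect(box&(P[...,2]>.195)&(P[...,2]<.22),"handle")
rect(box&(P[...,2]>.07)&(P[...,2]<.088),"housing")
```

```text
mat 6077 [541. 247.] [182. 251.] 74.9 z 0.005
hoodtop 2729 [ 520. -245.] [170.  91.] 17.0 z 0.166
handle 466 [ 519. -244.] [100.  15.] 16.8 z 0.21
housing 723 [ 519. -246.] [210. 100.] 17.0 z 0.081
```

The hood candidates are the blue box on the grey stand (composite pixel 122,122 in the scene view, 718,160 in the top view) and the pink box on the bench (190,122 and 655,218). Blue on the stand fits the description. Its top is 166 mm up, against 80+85 expected. I'll confirm in the crop.

View pics/b.png

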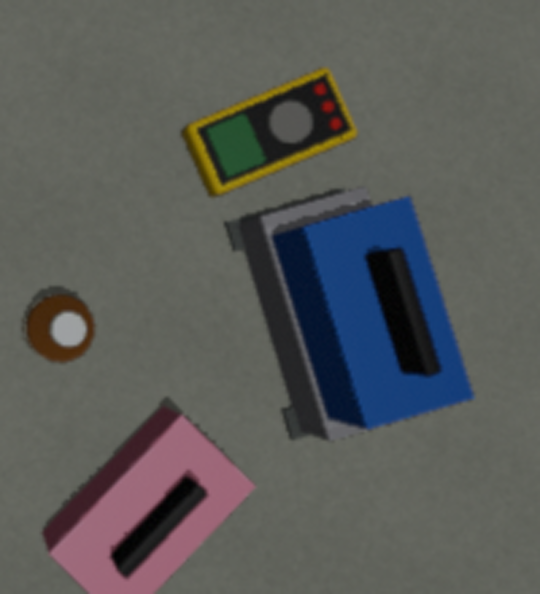

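```bash
python3 -m inch '[[1,-1,1,-1,88],[1,-1,1,-1,88],[1,-1,1,-1,88],[1,-1,0,-1,88],[1,-1,0,-1,88]]' 30; python3 -m inch '[[1,-1,0,-1,88],[1,-1,0,-1,88],[1,-1,0,-1,88],[1,-1,0,-1,88],[1,-1,0,-1,88]]'
```

```text
clock: 0.6
tool_pos: [0.3824, 0.4441, 0.3062]
eef_rot: [0.458, 0.889, 0.001, 0.0]
contact_force: [0.1, -0.0, -0.7]
opening: 1.002
clock: 1.1
tool_pos: [0.507, 0.3187, 0.3052]
eef_rot: [0.672, 0.74, -0.0, -0.0]
contact_force: [0.5, 0.3, -0.7]
opening: 0.997
```

The crop confirms it: the blue hood sits on the grey stand (crop about 375,315) and the pink decoy stands on the bench. I'm going for the blue one.

```bash
for i in 1 ; do python3 -m inch '[[0,-1,0,-1,88],[0,-1,0,-1,88],[0,-1,0,-1,88],[0,-1,0,-1,88],[0,-1,0,-1,88]]'; python3 -m inch '[[0,-1,0,-1,88],[0,-1,0,-1,88],[0,-1,0,-1,88],[0,-1,0,-1,88],[0,-1,0,-1,88]]'; python3 -m inch '[[0,-1,0,-1,88],[0,-1,0,-1,88],[0,-1,0,-1,88],[0,-1,0,0,88],[0,-1,0,0,88]]'; python3 -m inch '[[0,-1,0,0,60],[0,-1,0,0,60],[0.3,-1,0,0,60],[0,-1,0,0,60],[0.2,-1,0,0,60]]'; done
python3 - <<'E'
from h import *
from scipy.spatial.transform import Rotation as R
s=r.get_state();p=np.array(s["tool_pos"]);Y=R.from_quat(s["eef_rot"]).apply([0,1,0])
print((np.array([.519,-.2445,.193])-p)/.025,np.degrees(np.arctan2(Y[1],Y[0])),s["q"])
E
```

```text
clock: 1.6
tool_pos: [0.506, 0.1939, 0.3052]
eef_rot: [0.841, 0.541, -0.0, -0.0]
contact_force: [0.6, -0.8, -0.4]
opening: 1.004
clock: 2.1
tool_pos: [0.506, 0.0691, 0.3053]
eef_rot: [0.952, 0.305, -0.0, -0.0]
contact_force: [0.7, 0.4, 0.3]
opening: 0.994
clock: 2.6
tool_pos: [0.5061, -0.0557, 0.3052]
eef_rot: [0.988, 0.155, -0.0, -0.0]
contact_force: [0.6, 0.4, 0.2]
opening: 1.0
clock: 3.1
tool_pos: [0.5183, -0.1808, 0.3052]
eef_rot: [0.988, 0.154, -0.001, -0.0]
contact_force: [-0.1, 0.3, 0.3]
opening: 0.684
[ 0.0287749  -2.54669142 -4.48757702] -72.22905053577068 [-0.02805763  0.53394186  0.46282641  1.71686282 -0.28133776  0.95850128
 -0.71808432]
```

```bash
python3 -m inch '[[0,-1,0,-0.1,60],[0,-1,0,0,60],[0,-0.55,-0.5,0,60],[0,0,-1,0,60],[0,0,-1,0,60]]';python3 -m inch '[[0,0,-1,0,60],[0,0,-1,0,60],[0,0,0,0,0],[0,0,0,0,0],[0,0,0,0,0]]' 30;python3 -m inch '[[0,0,0,0,0],[0,0,0,0,0],[0,0,0.4,0,0],[0,0,1,0,0],[0,0,1,0,0]]' 30;python3 -m inch '[[0,0,1,0,0],[0,0,1,0,0],[0,0,1,0,0],[0,0,0,0,0]]'
python3 - <<'E'
from h import *
s=r.snapshot("scene");save(s,"c",(80,60,380,300),2)
E
```

```text
clock: 3.6
tool_pos: [0.5188, -0.2444, 0.2422]
eef_rot: [0.989, 0.149, 0.0, 0.0]
contact_force: [0.8, 1.4, 0.4]
opening: 0.682
clock: 4.1
tool_pos: [0.5197, -0.2443, 0.1943]
eef_rot: [0.989, 0.149, 0.001, 0.001]
contact_force: [-0.0, -0.0, 0.2]
opening: 0.429
clock: 4.6
tool_pos: [0.5187, -0.2437, 0.2544]
eef_rot: [0.989, 0.149, -0.0, -0.0]
contact_force: [-0.1, 0.1, 0.6]
opening: 0.006
clock: 5.0
tool_pos: [0.5205, -0.2452, 0.3324]
eef_rot: [0.989, 0.149, 0.003, 0.002]
contact_force: [0.2, -0.4, -0.4]
opening: 0.003
```

View pics/c.png

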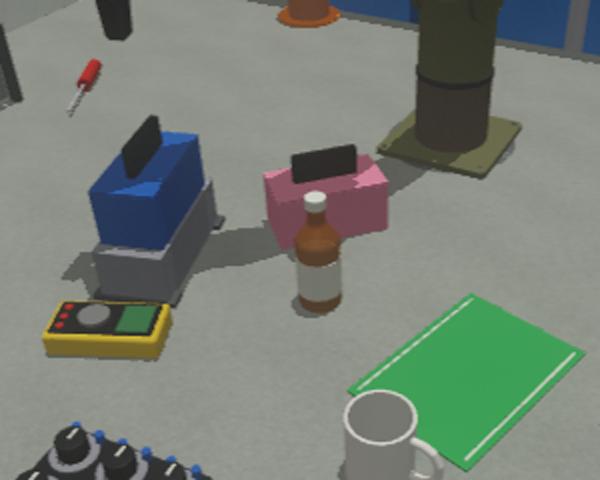

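The hood (165,190 in this view) is still on the stand: I lifted before the jaws had closed. I'll grasp again and give the fingers longer.

```bash
python3 -m inch '[[0,0,0,0,50],[0,0,0,0,50],[0,0,0,0,50],[0,0,0,0,50],[0,0,0,0,50]]' 30
python3 - <<'E'
from h import *
s=r.snapshot("top");P=cloud(s)
print(r.get_state()["tool_pos"],r.get_state()["opening"])
v,u=np.mgrid[0:384,0:512]
h=cv2.cvtColor(s["pixels"],cv2.COLOR_RGB2HSV);b=cv2.inRange(h,(100,100,40),(130,255,255))>0
m=b&(u>300)&(P[...,2]>.155)&(P[...,2]<.175)&(u<470)&(v>140)&(v<280)
print(m.sum(),cv2.minAreaRect((P[m][:,:2]*1000).astype(np.float32)))
E
```

```text
clock: 5.55
tool_pos: [0.5188, -0.2437, 0.3276]
eef_rot: [0.989, 0.149, -0.0, -0.0]
contact_force: [0.8, -0.4, -0.7]
opening: 0.438
[ 0.51883362 -0.24372719  0.32775734] 0.48142461759790445
2246 ((519.890869140625, -245.01226806640625), (169.4278106689453, 91.64165496826172), 17.16747283935547)
```

```bash
python3 -m inch '[[0,0,-1,0,50],[0,0,-1,0,50],[0,0,-1,0,50],[0,0,-1,0,50],[0,0,-1,0,50]]';python3 -m inch '[[0,0,-0.4,0,50],[0,0,0,0,0],[0,0,0,0,0],[0,0,0,0,0],[0,0,0,0,0]]' 40;python3 -m inch '[[0,0,0,0,0],[0,0,0,0,0],[0,0,0,0,0],[0,0,0,0,0]]' 40
```

```text
clock: 6.1
tool_pos: [0.519, -0.2438, 0.2021]
eef_rot: [0.989, 0.149, 0.0, 0.0]
contact_force: [-1.1, 0.7, 0.3]
opening: 0.562
clock: 6.6
tool_pos: [0.5196, -0.2441, 0.1942]
eef_rot: [0.989, 0.149, 0.001, 0.001]
contact_force: [0.5, -0.1, -0.0]
opening: 0.229
clock: 7.0
tool_pos: [0.5195, -0.2441, 0.1938]
eef_rot: [0.989, 0.149, 0.001, 0.0]
contact_force: [0.2, -1.2, 5.0]
opening: 0.153
```

```bash
python3 -m inch '[[0,0,0.5,0,0],[0,0,1,0,0],[0,0,1,0,0],[0,0,1,0,0],[0,0,1,0,0]]';python3 -m inch '[[0,0,1,0,0],[0,0.3,0,0,0],[0,0.6,0,0,0],[0,0.6,0,0,0]]'
```

```text
clock: 7.5
tool_pos: [0.5181, -0.2432, 0.3064]
eef_rot: [0.989, 0.149, -0.001, -0.001]
contact_force: [0.7, 0.1, -2.7]
opening: 0.153
clock: 7.9
tool_pos: [0.5179, -0.2037, 0.3288]
eef_rot: [0.989, 0.15, -0.002, -0.001]
contact_force: [-1.1, 0.8, -3.5]
opening: 0.154
```

```bash
python3 -m inch '[[0,0.8,0,-0.3,0],[0,0.8,0,-0.3,0],[0.1,0.8,0,-0.3,0],[0.1,0.8,0,-0.3,0],[0.1,0.8,0,-0.3,0]]';python3 -m inch '[[0,0.8,0,-0.3,0],[0,0.8,0,-0.3,0],[0.1,0.8,0,-0.3,0],[0.1,0.8,0,-0.3,0],[0.1,0.8,0,-0.3,0]]';python3 -m inch '[[0,0.8,0,-0.3,0],[0,0.8,0,-0.3,0],[0.1,0.8,0,-0.3,0],[0.1,0.8,0,-0.3,0],[0.1,0.8,0,-0.3,0]]';python3 -m inch '[[0,0.8,0,-0.3,0],[0,0.8,0,-0.3,0],[0,0.8,0,-0.3,0],[0,0.8,0,-0.1,0],[0,0.8,0,0,0]]'
python3 - <<'E'
from h import *
from scipy.spatial.transform import Rotation as R
s=r.get_state();p=np.array(s["tool_pos"]);Y=R.from_quat(s["eef_rot"]).apply([0,1,0])
print((np.array([.541,.247,.193-.076])-p)/.025,np.degrees(np.arctan2(Y[1],Y[0])),s["opening"],s["q"])
E
```

```text
clock: 8.4
tool_pos: [0.5253, -0.1031, 0.3289]
eef_rot: [0.997, 0.072, -0.002, -0.001]
contact_force: [-0.3, -0.5, -2.8]
opening: 0.153
clock: 8.9
tool_pos: [0.5324, -0.0033, 0.3289]
eef_rot: [1.0, -0.007, -0.002, -0.0]
contact_force: [0.0, -0.5, -3.0]
opening: 0.153
clock: 9.4
tool_pos: [0.5396, 0.0964, 0.3289]
eef_rot: [0.996, -0.085, -0.002, 0.0]
contact_force: [0.2, 0.2, -3.5]
opening: 0.152
clock: 9.9
tool_pos: [0.5392, 0.1962, 0.3287]
eef_rot: [0.991, -0.137, -0.002, 0.001]
contact_force: [0.3, 0.1, -3.0]
opening: 0.151
[ 0.0729969   2.03208393 -8.46628382] -105.7341208250661 0.15078336359812128 [-0.80745734  0.59025488  0.67274199  1.61065994 -0.40267992  1.08782379
 -1.87132265]
```

```bash
python3 -m inch '[[0,0.8,0,0,0],[0.1,0.7,0,0,0],[0,0.5,-0.5,0.1,0],[0,0,-1,0,0],[0,0,-1,0,0]]';python3 -m inch '[[0,0,-1,0,0],[0,0,-1,0,0],[0,0,-1,0,0],[0,0,-1,0,0],[0,0,-0.8,0,0]]';python3 -m inch '[[0,0,-0.4,0,0],[0,0,-0.3,0,0],[0,0,-0.2,0,0],[0,0,0,0,0]]'
```

```text
clock: 10.4
tool_pos: [0.5431, 0.2446, 0.2661]
eef_rot: [0.991, -0.132, -0.0, 0.0]
contact_force: [-0.1, 0.3, -2.7]
opening: 0.149
clock: 10.9
tool_pos: [0.5423, 0.2435, 0.1453]
eef_rot: [0.991, -0.132, -0.001, 0.001]
contact_force: [-0.1, 0.1, -2.4]
opening: 0.15
clock: 11.3
tool_pos: [0.5439, 0.2437, 0.1254]
eef_rot: [0.991, -0.132, -0.0, 0.0]
contact_force: [-0.6, -0.5, -2.9]
opening: 0.152
```

```bash
python3 -m inch '[[0,0,-0.15,0,0],[0,0,-0.1,0,0],[0,0,-0.06,0,0],[0,0,0,0,0]]'; python3 -m inch '[[0,0,0,0,0],[0,0,0,0,0]]'
```

```text
clock: 11.7
tool_pos: [0.544, 0.2438, 0.1179]
eef_rot: [0.991, -0.132, 0.0, -0.0]
contact_force: [-0.3, -0.5, -2.4]
opening: 0.155
clock: 11.9
tool_pos: [0.544, 0.2438, 0.1179]
eef_rot: [0.991, -0.132, 0.0, -0.0]
contact_force: [0.3, 0.2, -3.3]
opening: 0.154
```

Still carrying the hood's weight, so I'll lower 2 mm more and release.

```bash
python3 -m inch '[[0,0,-0.05,0,0],[0,0,-0.05,0,0],[0,0,0,0,0]]'; python3 -m inch '[[0,0,0,0,40],[0,0,0,0,40],[0,0,0,0,40],[0,0,0,0,40],[0,0,0,0,40]]'; python3 -m inch '[[0,0,0.5,0,40],[0,0,1,0,40],[0,0,1,0,40],[0,0,1,0,40],[0,0,1,0,40]]';python3 -m inch '[[0,0,1,0,50],[0,-1,1,0,50],[0,-1,1,0,50],[0,-1,0,0,50],[0,-1,0,0,50]]'; python3 -m inch '[[0,-1,0,0,50],[0,-1,0,0,50],[0,-1,0,0,50],[0,-1,0,0,50]]'
python3 - <<'E'
from h import *
s=r.snapshot("top");P=cloud(s);h=cv2.cvtColor(s["pixels"],cv2.COLOR_RGB2HSV)
b=cv2.inRange(h,(100,100,40),(130,255,255))>0
v,u=np.mgrid[0:384,0:512]
m=b&(P[...,2]>.08)&(P[...,2]<.1)&(u<270)&(u>130)&(v>110)&(v<280)
q=P[m];print(m.sum(),cv2.minAreaRect((q[:,:2]*1000).astype(np.float32)),np.percentile(q[:,2],[2,50,98]))
m=(P[...,2]>.12)&(P[...,2]<.16)&(u>360)&(v>130)&(u<470)&(v<280)
q=P[m];print(m.sum(),cv2.minAreaRect((q[:,:2]*1000).astype(np.float32)),q[:,2].max())
save(s,"d",(130,90,470,310),2.3)
E
```

```text
clock: 12.2
tool_pos: [0.544, 0.2438, 0.1177]
eef_rot: [0.991, -0.133, 0.0, -0.001]
contact_force: [-5.4, -0.9, 16.1]
opening: 0.151
clock: 12.7
tool_pos: [0.544, 0.2437, 0.1151]
eef_rot: [0.991, -0.132, -0.0, 0.0]
contact_force: [-0.1, 0.8, 0.2]
opening: 0.454
clock: 13.2
tool_pos: [0.544, 0.2435, 0.2297]
eef_rot: [0.991, -0.133, 0.0, -0.0]
contact_force: [0.1, 0.5, 0.6]
opening: 0.454
clock: 13.7
tool_pos: [0.5443, 0.1426, 0.3047]
eef_rot: [0.991, -0.133, 0.001, -0.001]
contact_force: [-0.4, 0.4, -0.5]
opening: 0.567
clock: 14.1
tool_pos: [0.5438, 0.0425, 0.3037]
eef_rot: [0.991, -0.133, 0.0, -0.0]
contact_force: [-0.3, 0.2, -0.3]
opening: 0.571
2261 ((544.1890869140625, 242.63729858398438), (90.4803466796875, 168.58091735839844), 74.63797760009766) [0.08657499 0.09010437 0.09345401]
1310 ((519.4010620117188, -246.43727111816406), (115.41663360595703, 59.11841583251953), 16.313703536987305) 0.15352439798393613
```

View pics/d.png

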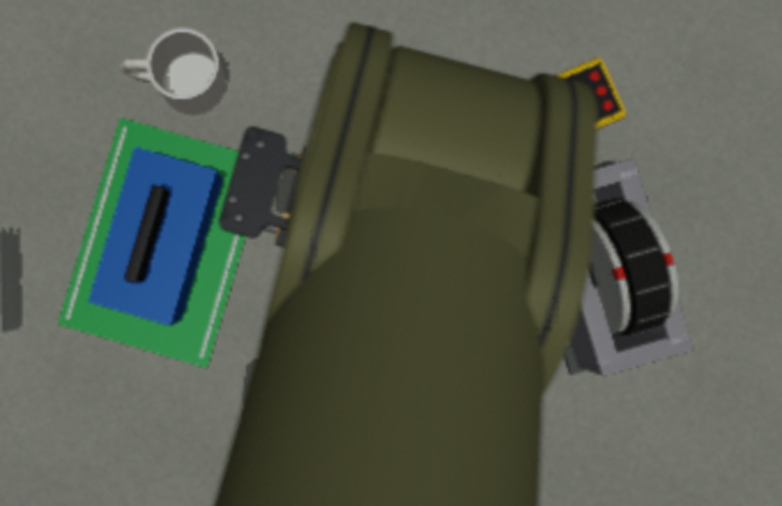

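The hood is centred and aligned on the mat: about 3 mm and 4 mm off, 0.3° out. The rotor is bare, with no yellow showing, and its top is at crop (645,265). Now to the rotor.

```bash
python3 -m inch '[[0,-1,0,0.5,50],[0,-1,0,0.5,50],[-0.2,-1,0,0.5,50],[-0.2,-1,0,0.5,50],[-0.2,-1,0,0.5,50]]' 10;python3 -m inch '[[-0.2,-1,0,0.5,50],[-0.2,-1,0,0.5,50],[-0.2,-1,0,0.5,50],[-0.2,-1,0,0.5,50],[-0.2,-1,0,0.5,50]]'; python3 -m inch '[[-0.2,-1,-1,0.3,48],[-0.24,-0.8,-1,0.05,48],[0,0,-1,0,48],[0,0,-1,0,48],[0,0,-1,0,48]]'
python3 - <<'E'
from h import *
from scipy.spatial.transform import Rotation as R
s=r.get_state();p=np.array(s["tool_pos"]);Y=R.from_quat(s["eef_rot"]).apply([0,1,0])
print((np.array([.498,-.2525,.1655])-p)/.025,np.degrees(np.arctan2(Y[1],Y[0])),s["opening"]*88.1)
s=r.snapshot("wrist");save(s,"e",None,1)
E
```

```text
clock: 14.65
tool_pos: [0.5286, -0.0823, 0.3036]
eef_rot: [1.0, -0.001, 0.0, 0.0]
contact_force: [0.7, 0.4, -0.5]
opening: 0.57
clock: 15.15
tool_pos: [0.5036, -0.2072, 0.3036]
eef_rot: [0.992, 0.129, 0.0, 0.0]
contact_force: [-0.2, -0.1, -0.6]
opening: 0.571
clock: 15.65
tool_pos: [0.4931, -0.2516, 0.1776]
eef_rot: [0.989, 0.146, 0.0, 0.0]
contact_force: [0.6, -0.2, -0.3]
opening: 0.545
[ 0.19771606 -0.03519248 -0.48470245] -73.17020292019481 48.037763696977066
```

View pics/e.png

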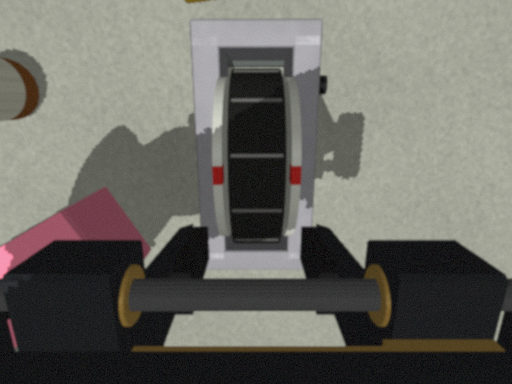

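The wrist view shows the tread centred between the jaws, with the red marks at (217,175) and (296,175) and no yellow in sight. First stroke: pinch the proud tread and pull it away from the base.

```bash
python3 -m inch '[[0.2,0,-0.3,0,48],[0,0,-0.18,0,48],[0,0,0,0,30],[0,0,0,0,30],[0,0,0,0,30]]' 10;python3 -m inch '[[0,0,0,0,30],[0.3,0.09,0,0,30],[0.45,0.14,0,0,30],[0.45,0.14,0,0,30],[0.45,0.14,0,0,30]]'; python3 -m inch '[[0,0,0,0,30],[0,0,0,0,30]]'
python3 - <<'E'
from h import *
s=r.snapshot("wrist");save(s,"f",None,1)
E
```

```text
clock: 16.2
tool_pos: [0.4983, -0.2515, 0.1666]
eef_rot: [0.989, 0.147, 0.001, 0.0]
contact_force: [0.7, 0.6, -0.1]
opening: 0.343
clock: 16.7
tool_pos: [0.5408, -0.2378, 0.1657]
eef_rot: [0.989, 0.147, 0.0, 0.0]
contact_force: [1.0, -0.9, 0.4]
opening: 0.341
clock: 16.9
tool_pos: [0.5393, -0.2383, 0.1655]
eef_rot: [0.989, 0.147, -0.0, 0.0]
contact_force: [0.4, -0.1, 0.2]
opening: 0.341
```

View pics/f.png

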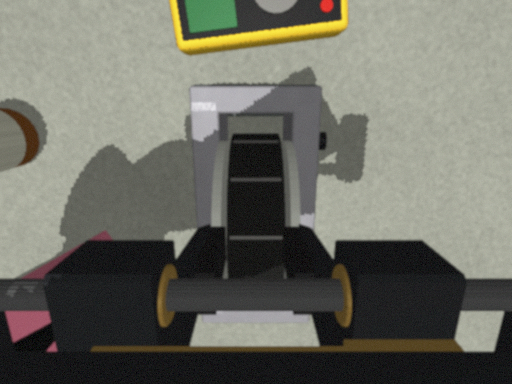

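The jaws shut to exactly 30 mm, less than the 36 mm tread, with no force, so the tips passed over the tread. I'll find the true tread height by touch at the top.

```bash
python3 -m inch '[[-0.4,-0.15,0,0,30],[-0.42,-0.15,0,0,30],[0,0,0,0,30]]'; for i in 1 2 3; do :; done; python3 -m inch '[[0,0,-0.06,0,30],[0,0,0,0,30]]';python3 -m inch '[[0,0,-0.06,0,30],[0,0,0,0,30]]';python3 -m inch '[[0,0,-0.06,0,30],[0,0,0,0,30]]'
```

```text
clock: 17.25
tool_pos: [0.5156, -0.2476, 0.166]
eef_rot: [0.989, 0.145, -0.001, 0.0]
contact_force: [0.6, 0.7, -0.1]
opening: 0.343
clock: 17.45
tool_pos: [0.5188, -0.2459, 0.1642]
eef_rot: [0.989, 0.147, 0.0, -0.0]
contact_force: [-0.0, -0.4, -0.4]
opening: 0.339
clock: 17.65
tool_pos: [0.5189, -0.2457, 0.1625]
eef_rot: [0.989, 0.147, -0.0, -0.0]
contact_force: [0.1, -1.2, 0.3]
opening: 0.34
clock: 17.85
tool_pos: [0.5187, -0.2458, 0.161]
eef_rot: [0.989, 0.147, -0.0, -0.0]
contact_force: [0.4, 0.3, -0.1]
opening: 0.341
```

```bash
for i in 1; do python3 -m inch '[[0,0,-0.06,0,30],[0,0,0,0,30]]';python3 -m inch '[[0,0,-0.06,0,30],[0,0,0,0,30]]';python3 -m inch '[[0,0,-0.06,0,30],[0,0,0,0,30]]'; done | grep -E "tool_pos|force"
python3 - <<'E'
from h import *
s=r.snapshot("wrist");P=cloud(s)
for v in range(120,300,12): print(v,np.round(P[v,257],3),np.round(P[v,200],3),np.round(P[v,310],3))
save(s,"g",None,1)
E
```

```text
tool_pos: [0.5186, -0.2459, 0.1596]
contact_force: [0.1, -0.1, -1.1]
tool_pos: [0.5186, -0.2459, 0.1581]
contact_force: [-0.3, -0.1, 0.4]
tool_pos: [0.5186, -0.246, 0.1566]
contact_force: [0.0, 0.3, -0.4]
120 [ 0.577 -0.231  0.116] [ 0.563 -0.192  0.08 ] [ 0.587 -0.269  0.08 ]
132 [ 0.571 -0.233  0.125] [ 0.555 -0.194  0.08 ] [ 0.579 -0.272  0.082]
144 [ 0.565 -0.235  0.132] [ 0.546 -0.196  0.079] [ 0.57  -0.275  0.081]
156 [ 0.559 -0.237  0.137] [ 0.537 -0.198  0.081] [ 0.562 -0.278  0.081]
168 [ 0.553 -0.238  0.141] [ 0.528 -0.2    0.081] [ 0.553 -0.282  0.08 ]
180 [ 0.547 -0.24   0.143] [ 0.519 -0.203  0.08 ] [ 0.544 -0.285  0.079]
192 [ 0.541 -0.242  0.147] [ 0.51  -0.205  0.081] [ 0.535 -0.288  0.081]
204 [ 0.534 -0.244  0.148] [ 0.5   -0.208  0.081] [ 0.525 -0.291  0.081]
216 [ 0.528 -0.246  0.149] [ 0.49  -0.21   0.081] [ 0.516 -0.295  0.081]
228 [ 0.522 -0.248  0.151] [ 0.522 -0.218  0.171] [ 0.538 -0.27   0.172]
240 [ 0.514 -0.25   0.149] [ 0.523 -0.22   0.185] [ 0.537 -0.268  0.185]
252 [ 0.506 -0.253  0.148] [ 0.521 -0.222  0.193] [ 0.535 -0.266  0.195]
264 [ 0.498 -0.255  0.147] [ 0.522 -0.224  0.203] [ 0.534 -0.265  0.203]
276 [ 0.486 -0.259  0.141] [ 0.521 -0.225  0.21 ] [ 0.532 -0.265  0.209]
288 [ 0.544 -0.24   0.245] [ 0.54  -0.226  0.245] [ 0.548 -0.252  0.245]
```

View pics/g.png

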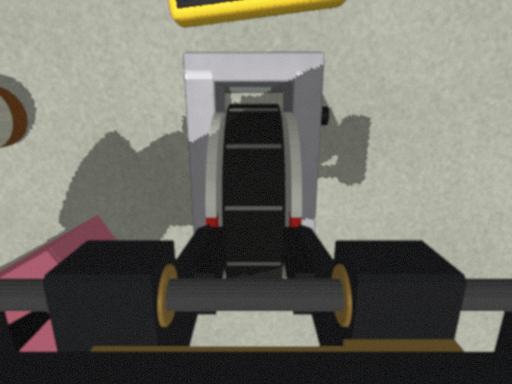

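```bash
python3 - <<'E'
from h import *
from scipy.spatial.transform import Rotation as R
st=r.get_state();s=r.snapshot("wrist");P=cloud(s);T=R.from_quat(st["eef_rot"]).inv().apply((P-np.array(st["tool_pos"])).reshape(-1,3)).reshape(P.shape)
for v in (235,245,255,262,270): 
    print(v,[(u,*np.round(T[v,u]*1000).astype(int)) for u in list(range(196,236,5))+list(range(276,312,5))])
E
python3 -m inch '[[0,0,-0.06,0,30],[0,0,0,0,30]]';python3 -m inch '[[0,0,-0.06,0,30],[0,0,0,0,30]]'
```

```text
235 [(196, np.int64(11), np.int64(-26), np.int64(-22)), (201, np.int64(11), np.int64(-24), np.int64(-23)), (206, np.int64(11), np.int64(-21), np.int64(-24)), (211, np.int64(10), np.int64(-20), np.int64(-20)), (216, np.int64(9), np.int64(-17), np.int64(-19)), (221, np.int64(10), np.int64(-15), np.int64(-20)), (226, np.int64(-2), np.int64(-15), np.int64(6)), (231, np.int64(-2), np.int64(-12), np.int64(6)), (276, np.int64(-2), np.int64(13), np.int64(6)), (281, np.int64(-2), np.int64(16), np.int64(7)), (286, np.int64(10), np.int64(16), np.int64(-20)), (291, np.int64(9), np.int64(19), np.int64(-19)), (296, np.int64(10), np.int64(21), np.int64(-20)), (301, np.int64(10), np.int64(23), np.int64(-20)), (306, np.int64(11), np.int64(25), np.int64(-23)), (311, np.int64(11), np.int64(28), np.int64(-23))]
245 [(196, np.int64(11), np.int64(-24), np.int64(-34)), (201, np.int64(10), np.int64(-22), np.int64(-32)), (206, np.int64(10), np.int64(-20), np.int64(-32)), (211, np.int64(10), np.int64(-18), np.int64(-31)), (216, np.int64(10), np.int64(-16), np.int64(-31)), (221, np.int64(9), np.int64(-14), np.
[... 2483 characters left out ...]
8), np.int64(-13), np.int64(13)), (276, np.int64(-28), np.int64(14), np.int64(12)), (281, np.int64(-28), np.int64(17), np.int64(12)), (286, np.int64(-7), np.int64(16), np.int64(-24)), (291, np.int64(-2), np.int64(17), np.int64(-33)), (296, np.int64(10), np.int64(17), np.int64(-53)), (301, np.int64(10), np.int64(19), np.int64(-52)), (306, np.int64(10), np.int64(21), np.int64(-52)), (311, np.int64(10), np.int64(22), np.int64(-52))]
clock: 18.75
tool_pos: [0.5186, -0.2459, 0.1551]
eef_rot: [0.989, 0.147, -0.0, -0.0]
contact_force: [-0.6, 0.1, -0.5]
opening: 0.342
clock: 18.95
tool_pos: [0.5186, -0.2459, 0.1536]
eef_rot: [0.989, 0.147, -0.0, -0.0]
contact_force: [-0.2, -0.0, -0.9]
opening: 0.344
```

By depth, the fingertips seem to end about 12 mm behind the reported TCP, not 19 mm ahead. There's been no contact so far, which fits, so I'll go on down and feel for it.

```bash
(python3 -m inch '[[0,0,-0.1,0,30],[0,0,-0.1,0,30]]';python3 -m inch '[[0,0,-0.1,0,30]]';python3 -m inch '[[0,0,-0.1,0,30],[0,0,0,0,30]]') | grep -E "tool_pos|force"
python3 - <<'E'
from h import *
s=r.snapshot("scene");save(s,"g2",(90,70,240,190),5)
E
```

```text
tool_pos: [0.5187, -0.246, 0.1486]
contact_force: [0.3, -0.2, 0.5]
tool_pos: [0.5186, -0.246, 0.146]
contact_force: [0.3, 0.2, 0.8]
tool_pos: [0.5184, -0.2458, 0.1433]
contact_force: [0.4, -1.0, 0.6]
```

View pics/g2.png

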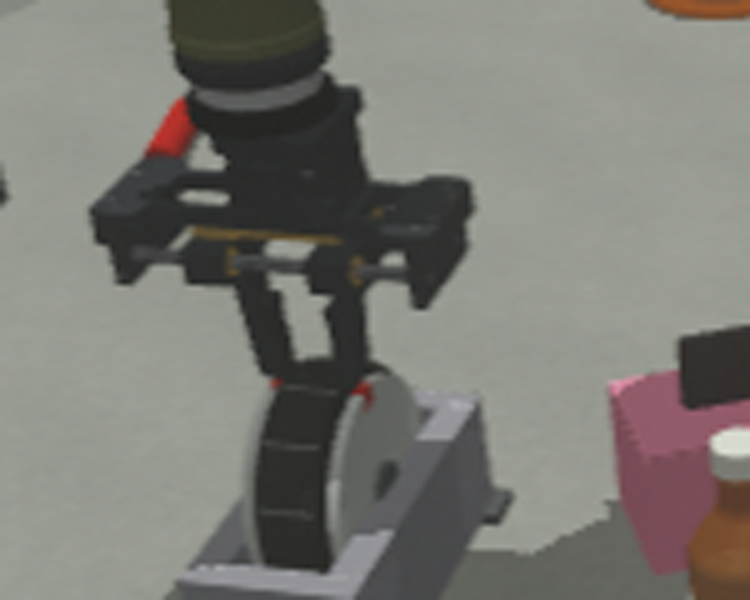

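The picture shows the fingertips just above the tread (crop about 315,375) with TCP reading 0.143. I'll keep feeling downward in small steps.

```bash
(python3 -m inch '[[0,0,-0.06,0,30],[0,0,0,0,30]]';python3 -m inch '[[0,0,-0.06,0,30],[0,0,0,0,30]]';python3 -m inch '[[0,0,-0.06,0,30],[0,0,0,0,30]]') | grep -E "tool_pos|force"
```

```text
tool_pos: [0.5188, -0.2461, 0.1424]
contact_force: [0.3, 0.1, 0.5]
tool_pos: [0.5197, -0.2459, 0.1421]
contact_force: [-0.1, 1.5, 9.3]
tool_pos: [0.5206, -0.2456, 0.142]
contact_force: [0.4, 4.3, 18.3]
```

Contact at TCP 0.142, stiffness about 6 N/mm. A light press of about 12 N will roll the tread with plenty of friction. I'll drag toward the base, so the mark comes up on the side the wrist camera sees.

```bash
cat > y.py <<'E'
from h import *
st=r.get_state();print(st["clock"],"F",np.round(st["contact_force"],1),"v",np.round(st["qd"],2).max())
a=np.radians(17);ex=np.array([np.cos(a),np.sin(a)]);o=np.array([.5195,-.246])
for n in("wrist","scene"):
    s=r.snapshot(n);P=cloud(s);h=cv2.cvtColor(s["pixels"],cv2.COLOR_RGB2HSV)
    d=P[...,:2]-o;x=d@ex;y=d@np.array([-ex[1],ex[0]]);z=P[...,2]-.08
    m=(cv2.inRange(h,(20,90,60),(38,255,255))>0)&(abs(y)<.019)&(abs(np.hypot(x,z)-.07)<.006)&(z>0)
    t=np.arctan2(x[m],z[m])
    print(n,m.sum(),"angle to top deg (+ = far side)",np.degrees([t.min(),t.mean(),t.max()]).round(1) if m.any() else None,"mm",(70*t.mean()*1).round(1) if m.any() else None)
E
python3 -m inch '[[0,0,0.03,0,30],[-0.42,-0.13,0,0,30],[-0.42,-0.13,0,0,30],[0,0,0,0,30],[0,0,0.3,0,30]]' | grep -E "clock|pos|force"
python3 -m inch '[[0.84,0.257,0,0,30],[0.84,0.257,0,0,30],[0,0,-0.15,0,30],[0,0,-0.15,0,30],[0,0,0,0,30]]' | grep -E "pos|force"
python3 -m inch '[[-0.42,-0.13,0,0,30],[-0.42,-0.13,0,0,30],[-0.42,-0.13,0,0,30],[-0.42,-0.13,0,0,30],[0,0,0,0,30]]' | grep -E "pos|force"
python3 y.py
```

```text
clock: 20.6
tool_pos: [0.4972, -0.2522, 0.147]
contact_force: [-0.4, 1.2, -1.0]
tool_pos: [0.5399, -0.2393, 0.1404]
contact_force: [0.2, 2.5, 4.3]
tool_pos: [0.4948, -0.2538, 0.1402]
contact_force: [-0.5, -0.6, 0.5]
21.6 F [-0.5 -0.6  0.5] v 0.02
wrist 0 angle to top deg (+ = far side) None mm None
scene 0 angle to top deg (+ = far side) None mm None
```

```bash
python3 -m inch '[[0,0,0.3,0,30],[0.88,0.27,0,0,30],[0.88,0.27,0,0,30],[0,0,-0.16,0,30],[0,0,-0.17,0,30]]' | grep -E "pos|force"
python3 -m inch '[[-0.42,-0.13,0,0,30],[-0.42,-0.13,0,0,30],[-0.42,-0.13,0,0,30],[-0.42,-0.13,0,0,30],[0,0,0,0,30]]' | grep -E "pos|force"
python3 y.py
python3 -m inch '[[0,0,0.3,0,30],[0.84,0.257,0,0,30],[0.84,0.257,0,0,30],[0,0,-0.15,0,30],[0,0,-0.15,0,30]]' | grep -E "pos|force"
python3 -m inch '[[-0.42,-0.13,0,0,30],[-0.42,-0.13,0,0,30],[-0.42,-0.13,0,0,30],[-0.42,-0.13,0,0,30],[0,0,0,0,30]]' | grep -E "pos|force"
python3 - <<'E'
from h import *
s=r.snapshot("wrist");save(s,"w1",(150,0,512,384),1)
E
python3 y.py
```

```text
tool_pos: [0.5423, -0.2387, 0.1392]
contact_force: [2.1, 5.8, 22.4]
tool_pos: [0.4962, -0.253, 0.1399]
contact_force: [-3.0, 1.4, 10.3]
22.7 F [-3.   1.4 10.3] v 0.01
wrist 282 angle to top deg (+ = far side) [70.3 74.8 80.7] mm 91.3
scene 64 angle to top deg (+ = far side) [75.3 81.9 89.9] mm 100.1
tool_pos: [0.5418, -0.2392, 0.1393]
contact_force: [1.6, 5.5, 22.5]
tool_pos: [0.4958, -0.2535, 0.1398]
contact_force: [-3.2, 1.6, 10.3]
23.85 F [-2.9  1.1 13.2] v 0.01
wrist 1767 angle to top deg (+ = far side) [34.4 40.7 49.5] mm 49.8
scene 72 angle to top deg (+ = far side) [35.5 42.7 49.7] mm 52.2
```

View pics/w1.png

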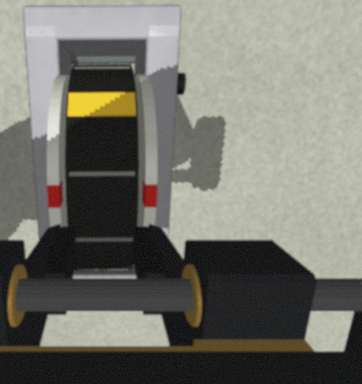

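The yellow mark is at crop (100,103), about 42° (51 mm) before the top; the red marks are at row 195. One more stroke, then fine adjustment.

```bash
python3 -m inch '[[0,0,0.3,0,30],[0.84,0.257,0,0,30],[0.84,0.257,0,0,30],[0,0,-0.15,0,30],[0,0,-0.15,0,30]]' | grep -E "pos|force"
python3 -m inch '[[-0.42,-0.13,0,0,30],[-0.42,-0.13,0,0,30],[-0.42,-0.13,0,0,30],[-0.42,-0.13,0,0,30],[0,0,0,0,30]]' | grep -E "pos|force"
python3 y.py
```

```text
tool_pos: [0.5418, -0.2394, 0.1393]
contact_force: [3.5, 6.0, 23.7]
tool_pos: [0.4957, -0.2536, 0.1398]
contact_force: [-3.1, 0.7, 10.4]
24.95 F [-3.1  0.7 10.4] v 0.01
wrist 2167 angle to top deg (+ = far side) [-6.6  0.7  6.9] mm 0.9
scene 44 angle to top deg (+ = far side) [-9.3  2.4  9.2] mm 3.0
```

The mark is at the top to within 1–3 mm. I'll lift straight off, back away and check.

```bash
python3 -m inch '[[0,0,0.2,0,30],[0,0,0.6,0,30],[0,0,1,0,30],[0,0,1,0,30],[0,0,0,0,30]]' | grep -E "pos|force"
python3 y.py
python3 -m inch '[[0,0,1,0,30],[0,0,1,0,30],[0,0,1,0,30],[-0.5,0,0,0,30],[-1,0,0,0,30]]' | grep -E "pos|force"
python3 -m inch '[[0,0,0,0,30],[0,0,0,0,30]]' | grep -E "pos|force"
python3 y.py
python3 - <<'E'
from h import *
s=r.snapshot("wrist");save(s,"z1",None,1);h=cv2.cvtColor(s["pixels"],cv2.COLOR_RGB2HSV)
for lo,hi in(((20,90,60),(38,255,255)),((0,150,100),(6,255,255))):
    n,l,a,c=cv2.connectedComponentsWithStats(cv2.inRange(h,lo,hi));print([(x.tolist(),y.round(1).tolist()) for x,y in zip(a[1:],c[1:]) if x[4]>40])
s=r.snapshot("top");P=cloud(s);h=cv2.cvtColor(s["pixels"],cv2.COLOR_RGB2HSV);v,u=np.mgrid[0:384,0:512]
m=(cv2.inRange(h,(100,100,40),(130,255,255))>0)&(P[...,2]>.08)&(P[...,2]<.1)&(u<270)&(u>130)&(v>110)&(v<280)
print(cv2.minAreaRect((P[m][:,:2]*1000).astype(np.float32)))
E
```

```text
tool_pos: [0.5008, -0.2541, 0.2118]
contact_force: [1.1, 0.5, -0.1]
25.55 F [ 1.1  0.5 -0.1] v 0.04
wrist 1056 angle to top deg (+ = far side) [-4.6  2.4  8.5] mm 2.9
scene 43 angle to top deg (+ = far side) [-3.7  3.   9. ] mm 3.7
tool_pos: [0.463, -0.252, 0.2833]
contact_force: [-0.3, 0.5, -0.3]
tool_pos: [0.4616, -0.2522, 0.2833]
contact_force: [0.3, -0.7, -0.6]
26.35 F [ 0.3 -0.7 -0.6] v 0.01
wrist 677 angle to top deg (+ = far side) [-3.8  2.5  9.1] mm 3.1
scene 43 angle to top deg (+ = far side) [-5.9  2.6  9.3] mm 3.1
[([246, 108, 39, 18, 680], [265.0, 116.3]), ([157, 265, 19, 62, 400], [164.6, 295.8]), ([333, 265, 19, 62, 400], [343.8, 296.1]), ([9, 312, 15, 11, 44], [17.6, 316.3]), ([9, 322, 11, 15, 60], [13.5, 327.8]), ([341, 339, 120, 13, 838], [399.7, 345.1]), ([92, 346, 67, 5, 194], [124.2, 348.1]), ([159, 346, 31, 5, 100], [174.3, 348.3]), ([191, 347, 41, 4, 108], [211.4, 348.6]), ([233, 347, 76, 4, 179], [270.2, 348.7]), ([325, 346, 15, 5, 51], [331.9, 348.2])]
[([236, 115, 6, 11, 63], [238.5, 120.1]), ([288, 114, 7, 12, 62], [290.9, 119.8])]
((544.13525390625, 242.65255737304688), (90.31901550292969, 168.86631774902344), 74.61607360839844)
```

View pics/z1.png

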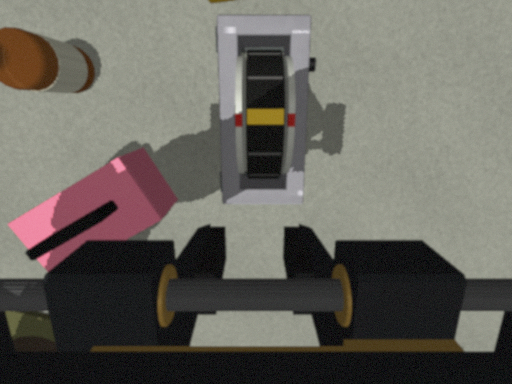

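The yellow mark (265,116) sits between the red marks (238,120 and 291,120), about 3 mm off the top against 8 mm allowed. It is steady across two readings, the hood hasn't moved and the gripper is clear. Handing in.

```bash
python3 -c "
from plant import r
print(r.get_state()['clock'],r.finish_job())"
```

```text
the job is handed in; nothing more can be done
26.55 None
```

The job is handed in at 26.6 s. The hood is on the mat and the rotor's yellow mark is at the top. No verdict was reported.

**Hood:** It stands within about 5 mm of the mat's middle and about 0.3° off its line, and it was unchanged in the last top view. The first grasp came away empty because I lifted before the jaws had closed; the second held.

**Rotor:** I rolled it toward the base with light fingertip strokes on the tread, pressing with up to about 24 N, until the mark came up. The last checks put the mark about 3 mm from the very top. Two cameras agreed on this, and two readings 0.8 s apart matched, so it is at rest. I kept the strokes slow but never measured the rotor's speed.

**Disagreement:** The fingertips touched the tread with the TCP reading 0.142 m. That puts them about 8 mm behind the reported TCP, not the stated 19 mm ahead of it. My first rolling stroke therefore passed over the tread without contact, and I found the right height by touch.

**Bystanders:** I did not measure their positions again at the end. No contact with any of them was felt or seen, and the bottle and the pink look-alike show standing in the last picture.

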